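# Set the stock tags of the vial bins

## Task

Set the tilting stock tags on the specimen board so that only the completely full vial bins show the disc face: with a fingertip gently push over each tag that is wrong, so that the tag in front of every full bin leans all the way back towards its bin (round disc up) and the tags of the partly filled and the empty bin lean all the way towards the robot's side (bar up). Only touch the tags; do not shift or pick up the bins or anything else on the bench.

Things in the scene. Friction and masses are not known exactly. Their poses are not given: they have to be found in the camera images.
- board: Flat grey board 340 x 440 x 12 mm fixed on the bench; origin at the centre of its underside, x from the tags towards the bins, y along the rows, z up. Four columns at y = -150, -50, 50, 150 mm: in each a tag on the robot's side (hinge at x = -75 mm) and behind it one bin (centre at x = +80, front wall at x = +40 mm). Three small loose bystanders stand between columns.
- hinge_a (a point): Middle of the horizontal hinge of tag a, 20 mm above the board's top (32 mm above the bench); axes as the board's. The tag stands in any of the four columns and belongs to the bin in the same column, centred 155 mm further along +x.
- leaf_a (a joint): Tilt of the leaf of tag a (rad). 0 = leaning 40 degrees from upright towards the robot (-x): not full, face with raised black bar up. 1.396 = leaning 40 degrees the other way, to the bins: full, face with raised black round disc (33 mm) up. At either stop the free edge is 35 mm from the hinge along x and 42 mm above it. Pushed past upright (0.7) it falls to the other stop.
- hinge_b (a point): Middle of the horizontal hinge of tag b, 20 mm above the board's top (32 mm above the bench); axes as the board's. The tag stands in any of the four columns and belongs to the bin in the same column, centred 155 mm further along +x.
- leaf_b (a joint): Tilt of the leaf of tag b (rad). 0 = leaning 40 degrees from upright towards the robot (-x): not full, face with raised black bar up. 1.396 = leaning 40 degrees the other way, to the bins: full, face with raised black round disc (33 mm) up. At either stop the free edge is 35 mm from the hinge along x and 42 mm above it. Pushed past upright (0.7) it falls to the other stop.
- hinge_c (a point): Middle of the horizontal hinge of tag c, 20 mm above the board's top (32 mm above the bench); axes as the board's. The tag stands in any of the four columns and belongs to the bin in the same column, centred 155 mm further along +x.
- leaf_c (a joint): Tilt of the leaf of tag c (rad). 0 = leaning 40 degrees from upright towards the robot (-x): not full, face with raised black bar up. 1.396 = leaning 40 degrees the other way, to the bins: full, face with raised black round disc (33 mm) up. At either stop the free edge is 35 mm from the hinge along x and 42 mm above it. Pushed past upright (0.7) it falls to the other stop.
- hinge_d (a point): Middle of the horizontal hinge of tag d, 20 mm above the board's top (32 mm above the bench); axes as the board's. The tag stands in any of the four columns and belongs to the bin in the same column, centred 155 mm further along +x.
- leaf_d (a joint): Tilt of the leaf of tag d (rad). 0 = leaning 40 degrees from upright towards the robot (-x): not full, face with raised black bar up. 1.396 = leaning 40 degrees the other way, to the bins: full, face with raised black round disc (33 mm) up. At either stop the free edge is 35 mm from the hinge along x and 42 mm above it. Pushed past upright (0.7) it falls to the other stop.
- bin_full_1_mid (a point): Loose open grey plastic bin 80 x 80 x 38 mm, full: nine black-capped vials in a 3 x 3 grid, caps 52 mm above its underside; the point is its centre, 19 mm above its underside, which rests on the board; axes as the board's. Stands in any of the four columns. Not to be moved.
- bin_full_2_mid (a point): Loose open grey plastic bin 80 x 80 x 38 mm, full: nine black-capped vials in a 3 x 3 grid, caps 52 mm above its underside; the point is its centre, 19 mm above its underside, which rests on the board; axes as the board's. Stands in any of the four columns. Not to be moved.
- bin_part_mid (a point): Loose open grey plastic bin 80 x 80 x 38 mm, NOT full: only four vials in it, caps 52 mm above its underside; the point is its centre, 19 mm above its underside, which rests on the board; axes as the board's. Stands in any of the four columns. Not to be moved.
- bin_empty_mid (a point): Loose open grey plastic bin 80 x 80 x 38 mm, NOT full: empty; the point is its centre, 19 mm above its underside, which rests on the board; axes as the board's. Stands in any of the four columns. Not to be moved.
- tag_a: Tag a: fixed grey foot 36 (x) x 66 (y) x 10 mm, two ears 25 mm high, and a white leaf 48 mm wide (y), 55 mm long, 4 mm thick, 30 g, on a very light hinge. Origin under the foot, 20 mm below hinge_a; axes as the board's. To tip the leaf, reach below its free edge on the side it leans to and push towards the hinge and over, rising a little.
- tag_b: Tag b: fixed grey foot 36 (x) x 66 (y) x 10 mm, two ears 25 mm high, and a white leaf 48 mm wide (y), 55 mm long, 4 mm thick, 30 g, on a very light hinge. Origin under the foot, 20 mm below hinge_b; axes as the board's. To tip the leaf, reach below its free edge on the side it leans to and push towards the hinge and over, rising a little.
- tag_c: Tag c: fixed grey foot 36 (x) x 66 (y) x 10 mm, two ears 25 mm high, and a white leaf 48 mm wide (y), 55 mm long, 4 mm thick, 30 g, on a very light hinge. Origin under the foot, 20 mm below hinge_c; axes as the board's. To tip the leaf, reach below its free edge on the side it leans to and push towards the hinge and over, rising a little.
- tag_d: Tag d: fixed grey foot 36 (x) x 66 (y) x 10 mm, two ears 25 mm high, and a white leaf 48 mm wide (y), 55 mm long, 4 mm thick, 30 g, on a very light hinge. Origin under the foot, 20 mm below hinge_d; axes as the board's. To tip the leaf, reach below its free edge on the side it leans to and push towards the hinge and over, rising a little.
- stray_vial: Loose amber vial standing on the board, 21 mm wide, 46 mm tall; origin under its centre. A bystander.
- stray_cap: Loose metal cap standing on the board, 28 mm wide, 24 mm tall; origin under its centre. A bystander.
- mouse: Loose black computer mouse, 100 x 58 x 32 mm; origin under its centre. A bystander.
- case: Loose pinkish pencil case, 75 x 170 x 34 mm; origin under its centre. A bystander.
- slide_box: Loose wooden slide box, 85 x 100 x 26 mm; origin under its centre. A bystander.
- dish: Loose clear dish, 90 mm wide, 16 mm high; origin under its centre. A bystander.
- eraser: Loose dark eraser on the board, 20 x 20 x 14 mm; origin under its centre. A bystander.

How it is judged:
By the outcome, as a careful person would: the job done as asked, in the order asked, and still so for the second after the job is handed in, with the robot touching nothing.
It also fails if it takes over 48 s, if anything falls off the work surface, if the arm or the gripper's body presses on something with over 40 N, if the wrist force passes 120 N, or if a joint passes its speed limit or range.

## Robot

A 6-joint arm with a two-finger parallel gripper is mounted at the origin on the work surface. World frame = base frame: x ahead of the robot, y to its left, z up, the work surface at z = 0. Lengths are in m, angles in rad, forces in N, time in s.
With the tool pointing down it reaches from about 0.35 to 0.85 m from the base axis. Payload 8.1 kg.
Tool frame: the origin (TCP) lies at the very end of the fingers, on their centre line; the grasp point (between the pads) lies 19 mm behind it (pinch_z is the distance from the TCP to the grasp point, in m); z points along the fingers, y is the direction in which the jaws open and shut (so a half turn about z gives the same grasp; the last joint's range is limited). The gripper opens to 93 mm and grips with 3 to 60 N. Pads are 15 mm wide; open, the fingers measure 128 mm over their backs; the gripper's body (75 mm by 188 mm) begins 65 mm behind the grasp point.
Start: joints at [1.081, 0.13, 1.488, -0, 1.523, -0.085], TCP at [0.236, 0.552, 0.219] pointing down, gripper open.
Joint ranges: [-2.96, 2.96], [-0.89, 2.26], [0.02, 2.5], [-1.34, 4.48], [0, 2.73], [-2.66, 2.66]. Speed limits (rad/s): [2.39, 2.39, 2.79, 3.14, 3.14, 3.14].

## Interface

Orientations are given as a rotation vector (axis times angle).
In Python, from plant import * gives the robot as it stands.
- The arm moves only by the tool move_arm, never from a script. Its argument "series" is a list of rows, each a list of 7 numbers: the shift along the tool's x, y, z each as a share of 10 cm, from -1 to 1, then the turn, a rotation vector about the tool's x, y, z each as a share of 180 degrees, from -1 to 1, then the opening, from -1 (shut) to 1 (fully open). In form: [[dx, dy, dz, rx, ry, rz, jaw], ...]. A call has 1 to 8 rows; each row is the pose to reach, as a shift and turn from the pose commanded when the call began, along the tool's axes at that moment, turning the shorter way round; what a row does not reach only later rows make up. A row lasts 1/10 s, in which the tool goes at most 50 mm and 8.59 degrees, less where a joint would pass 70% of its speed; a pose out of reach is approached as far as the arm can. A call with a number of a shift or a turn outside -1 to 1 is refused whole. A call with a gripper value outside its range is refused whole. The fingers move at their own pace and stop on an object; "squeeze" is the grip in N (left out, the last holds). Time passes only in rows, so rows that repeat a pose let the fingers close. It gives the time, the measured TCP pose, the force and the opening at its end, in the units of the state.
- read_state(): the state, without advancing time (a new reading comes with each control period).
- read_camera(name): name is "side" or "top" or "wrist"; returns a dict with "frame" (480x640x3 uint8, red, green, blue), "K" (3x3 intrinsics, pixels), "k1" (the pictures are not rectified: a ray, as slopes to the right and down, at radius r is drawn at 1 + k1 r^2 times it, then the intrinsics apply), "rvec" (rotation vector, rad) and "tvec" (3), from world to camera coordinates, as OpenCV has them. Camera axes: x right, y down, z forward; pixel columns grow to the right and rows downward; lengths in m; the calibration is good to about 2 mm. A picture is of the moment at which its call begins. There is no depth.
- close_job(): hands the job in, once; it reports no verdict.
The state is a dict: "t": time; "q": joint angles; "dq": joint speeds; "joint_torque": joint torques, N m; "tool_pos": TCP position; "orientation": TCP orientation; "force": force on the tool from outside, world axes, zero at the start; "wrist_torque": the same for the moment, N m; "opening": finger opening in m.
Only numpy, scipy, OpenCV 4.12 (cv2) and the standard library are available. Lean on these libraries where they do the work, as an engineer would, in place of code of your own. Each camera call takes 0.05 s, during which the arm holds its last target.

## Working session

There is one attempt and no reset: what is moved stays moved. The work goes in short steps, Python scripts to look and compute and a tool call to move; the robot and the scene stay as the last step left them, time stands still between calls to the robot, and variables do not carry over. Pictures are saved under pics/ and viewed, and the job is handed in when it is done.

Besides the shell and the picture viewer there is one more tool, called after ">>>" as name([rows], argument=value, ...), one row to a line, values as JSON. move_arm: Moves the arm, as the interface text tells. Shift numbers are shares of 10 cm and turn numbers shares of 180 degrees, none past 1 either way. Its arguments: {"type":"object","properties":{"series":{"type":"array","items":{"type":"array","items":{"type":"number"}}},"squeeze":{"type":"number"}},"required":["series"]}

```bash
mkdir -p pics; ls; python3 - <<'E'
from plant import *
import cv2
s=read_state();print({k:s[k] for k in('t','tool_pos','orientation','force','opening')})
for n in('top','side'):
    c=read_camera(n);cv2.imwrite(f'pics/{n}0.png',c['frame'][:,:,::-1]);print(n,c['K'],c['k1'],c['rvec'],c['tvec'])
E
```

```text
pics
{'t': 0.0, 'tool_pos': array([0.23604069, 0.55101836, 0.21761196]), 'orientation': array([-6.31462753e-01, -3.07698593e+00,  2.72443011e-03]), 'force': array([0.56576615, 0.37198421, 0.37456326]), 'opening': 0.09316733304735501}
top [[551.51872109   0.         315.45140454]
 [  0.         551.51872109 246.64451024]
 [  0.           0.           1.        ]] -0.0015189092171378502 [ 2.15286144 -2.14013101  0.15777552] [0.0027148  0.54415612 1.22323979]
side [[450.12639666   0.         328.25411915]
 [  0.         450.12639666 244.15835566]
 [  0.           0.           1.        ]] -0.028803592262746845 [ 2.1929408  -0.04999043  0.04855007] [-0.52471756  0.07149212  1.34992519]
```

View pics/top0.png

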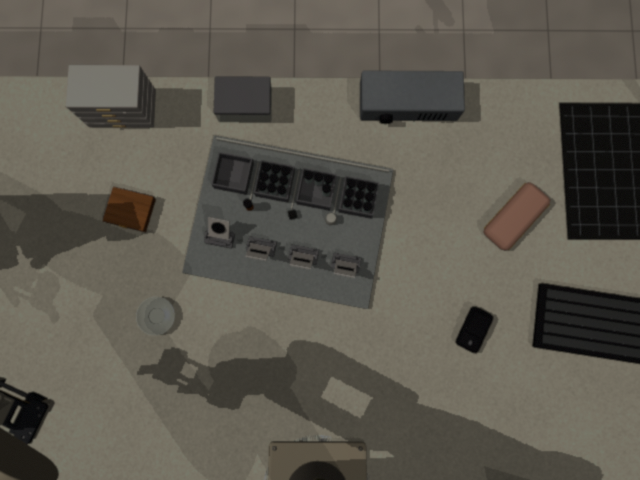

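View pics/side0.png

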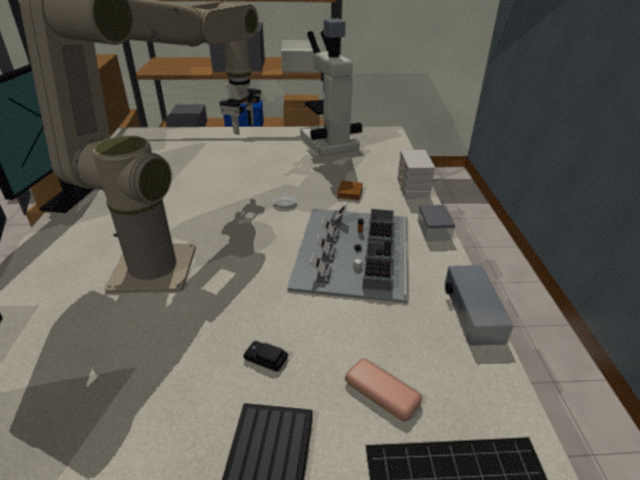

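```bash
python3 - <<'E'
import cv2
a=cv2.imread('pics/top0.png')[125:315,175:405]
a=cv2.convertScaleAbs(cv2.resize(a,None,fx=3.4,fy=3.1,interpolation=cv2.INTER_CUBIC),alpha=1.6)
cv2.imwrite('pics/topz.png',a[:600,:800])
a=cv2.imread('pics/side0.png')[195:310,280:420]
a=cv2.convertScaleAbs(cv2.resize(a,None,fx=5,fy=5,interpolation=cv2.INTER_CUBIC),alpha=1.6)
cv2.imwrite('pics/sidez.png',a)
E
```

```text
(no output)
```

View pics/topz.png

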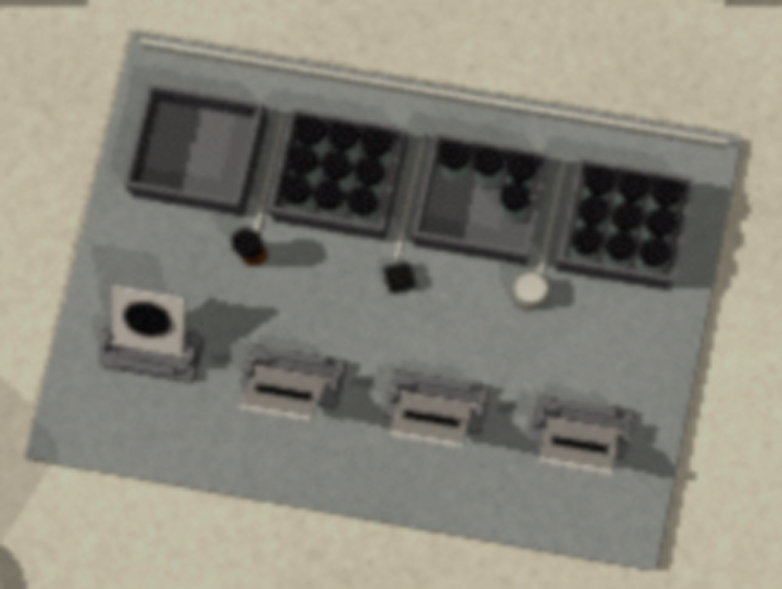

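View pics/sidez.png

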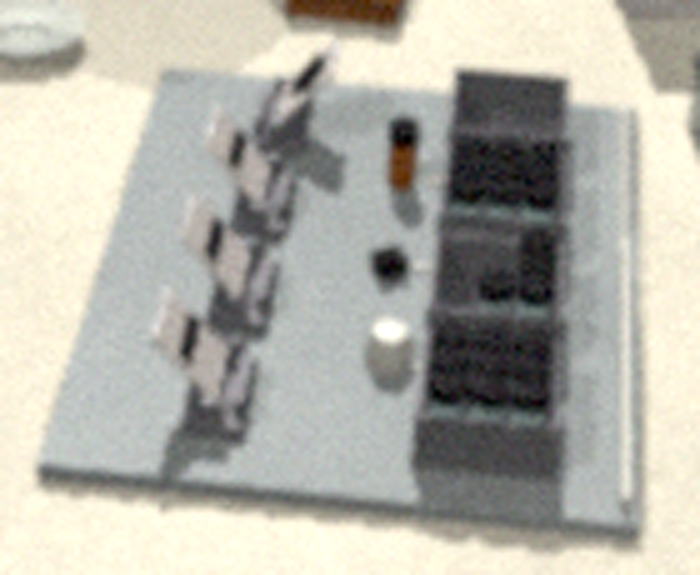

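```bash
cat > h.py <<'E'
import numpy as np,cv2
from scipy.spatial.transform import Rotation as R
from scipy.optimize import least_squares
CAL={'top':(551.51872109,315.45140454,246.64451024,-0.0015189,[2.15286144,-2.14013101,0.15777552],[0.0027148,0.54415612,1.22323979]),
'side':(450.12639666,328.25411915,244.15835566,-0.0288036,[2.1929408,-0.04999043,0.04855007],[-0.52471756,0.07149212,1.34992519])}
def proj(n,P):
    f,cx,cy,k,r,t=CAL[n];K=np.array([[f,0,cx],[0,f,cy],[0,0,1]])
    return cv2.projectPoints(np.asarray(P,float).reshape(-1,1,3),np.array(r),np.array(t),K,np.array([k,0,0,0.]))[0].reshape(-1,2)
def b2w(p,P):
    P=np.asarray(P,float).reshape(-1,3);c,s=np.cos(p[2]),np.sin(p[2])
    return np.c_[p[0]+c*P[:,0]-s*P[:,1],p[1]+s*P[:,0]+c*P[:,1],P[:,2]]
E
python3 - <<'E'
from h import *
C=np.array([[.17,.22,.012],[.17,-.22,.012],[-.17,-.22,.012],[-.17,.22,.012]])
T=np.array([[133,33],[745,140],[660,568],[28,458]])/[3.4,3.1]+[175,125]
S=np.array([[635,108],[638,525],[40,467],[162,70]])/5+[280,195]
def f(p,m):
    o=[]
    if 't' in m:o.append(proj('top',b2w(p,C))-T)
    if 's' in m:o.append(proj('side',b2w(p,C))-S)
    return np.concatenate(o).ravel()
for m in('t','s','ts'):
    r=least_squares(f,[.5,.1,-.1],args=(m,));print(m,r.x,np.round(r.fun,1))
p=r.x
H=[[-.075,y,.032] for y in(.15,.05,-.05,-.15)]
print(b2w(p,H))
a=cv2.imread('pics/top0.png');a=cv2.convertScaleAbs(a[125:315,175:405],alpha=1.6);a=cv2.resize(a,None,fx=3,fy=3)
b=cv2.imread('pics/side0.png');b=cv2.convertScaleAbs(b[195:310,280:420],alpha=1.6);b=cv2.resize(b,None,fx=5,fy=5)
pts=[]
for y,s in((.15,1),(.05,-1),(-.05,-1),(-.15,-1)):
    pts+= [[-.075+s*.035,y+.024,.074],[-.075+s*.035,y-.024,.074],[-.075,y,.032],[.04,y+.04,.05],[.04,y-.04,.05]]
pts=b2w(p,np.vstack([pts,C]))
for q in proj('top',pts):cv2.circle(a,tuple(int(v) for v in (q-[175,125]+.5)*3),3,(0,0,255),-1)
for q in proj('side',pts):cv2.circle(b,tuple(int(v) for v in (q-[280,195]+.5)*5),3,(0,0,255),-1)
cv2.imwrite('pics/ot.png',a);cv2.imwrite('pics/os.png',b)
E
```

```text
t [ 0.61060719  0.06624127 -0.18535401] [ 0.3 -0.4  0.1 -1.3  0.1  1.1 -0.5  0.4]
s [ 0.61035981  0.06527813 -0.18643577] [ 0.2 -0.4  1.1  0.5 -1.  -0.2 -0.3 -0.7]
ts [ 0.61053016  0.06606647 -0.18569338] [ 0.4 -0.4  0.2 -1.2  0.1  1.2 -0.4  0.4  0.1 -0.5  1.1  0.3 -0.9 -0.4
 -0.3 -0.8]
[[ 0.56451373  0.22733484  0.032     ]
 [ 0.54605092  0.129054    0.032     ]
 [ 0.52758812  0.03077315  0.032     ]
 [ 0.50912532 -0.0675077   0.032     ]]
```

View pics/ot.png

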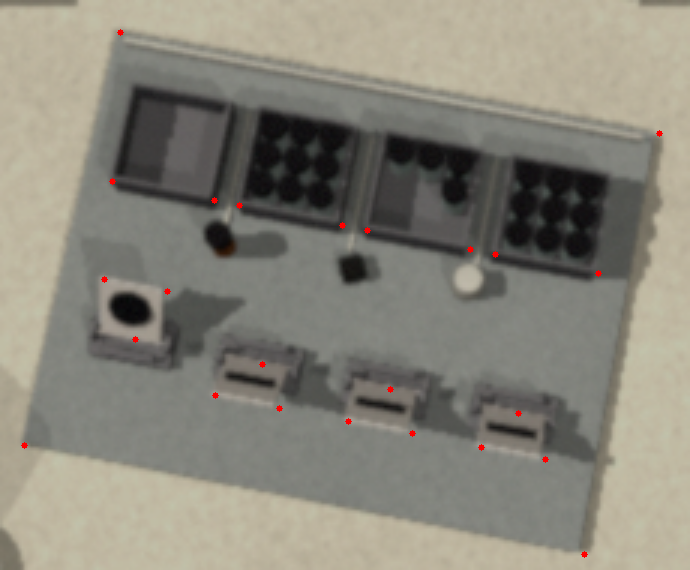

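View pics/os.png

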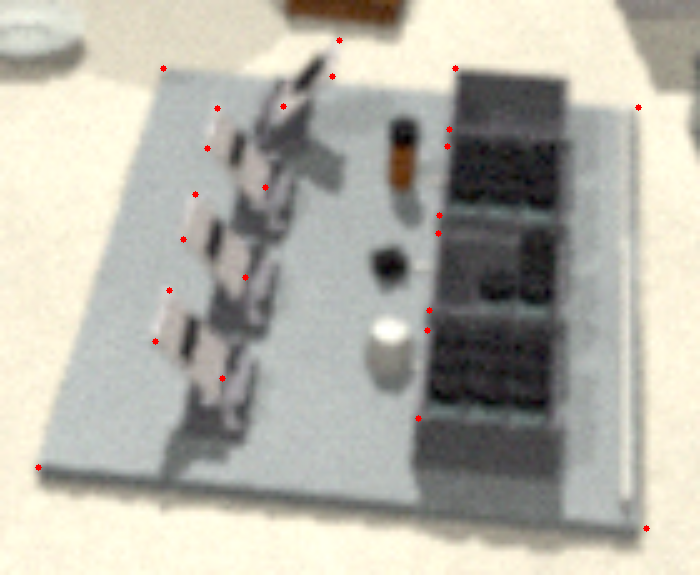

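```bash
cat >> h.py <<'E'
P=[0.6105,0.0661,-0.1857]
def board_of(n,px,z):
    return least_squares(lambda b:(proj(n,b2w(P,[[b[0],b[1],z]]))-px).ravel(),[0,0]).x
def plan(bx,by,z):
    from plant import read_state
    s=read_state();Rt=R.from_rotvec(s['orientation'])
    w=b2w(P,[[bx,by,z]])[0]
    d=Rt.inv().apply(w-s['tool_pos'])
    # desired: z down, y along board +-y
    best=None
    for sg in(1,-1):
        y=np.array([-np.sin(P[2]),np.cos(P[2]),0])*sg;zz=np.array([0,0,-1.]);x=np.cross(y,zz)
        rv=(Rt.inv()*R.from_matrix(np.c_[x,y,zz])).as_rotvec()
        if best is None or np.linalg.norm(rv)<np.linalg.norm(best):best=rv
    c,sn=np.cos(P[2]),np.sin(P[2]);e=s['tool_pos']-[P[0],P[1],0]
    print('t',round(s['t'],2),'board pos',np.round([c*e[0]+sn*e[1],-sn*e[0]+c*e[1],e[2]],4),'q',np.round(s['q'],2),'F',np.round(s['force'],1),'open',round(s['opening'],3))
    print('shift',np.round(d/.1,3),'turn',np.round(best/np.pi,4),'world',w)
E
python3 - <<'E'
from h import *
for n,px,z in(('vial',(218,240),.058),('eraser',(353,268),.026),('cap',(468,278),.036)):
    print(n,board_of('top',np.array(px)/3+[175,125],z))
plan(-.005,.15,.2)
E
```

```text
vial [0.00801385 0.0981965 ]
eraser [ 0.01255416 -0.00428863]
cap [ 0.01980517 -0.09370756]
t 0.1 board pos [-0.4576  0.4075  0.2177] q [ 1.08  0.13  1.49  0.    1.52 -0.09] F [ 0.5  0.4 -0.6] open 0.093
shift [-4.977 -1.529  0.179] turn [-0.0005 -0.0001 -0.0697] world [0.63328115 0.21444426 0.2       ]
```

>>> move_arm([
  [-0.5,-0.15,0,0,0,-0.035,-1],
  [-1,-0.31,0,0,0,-0.07,-1],
  [-1,-0.31,0,0,0,-0.07,-1],
], squeeze=10)

```text
t: 0.4
tool_pos: [0.3194, 0.4803, 0.2181]
orientation: [0.289, 3.127, -0.003]
force: [0.4, -0.6, -0.7]
opening: 0.0734
```

```bash
python3 -c "
from h import *
plan(-.005,.15,.2)"
```

```text
t 0.4 board pos [-0.3626  0.3534  0.2181] q [ 0.9   0.07  1.55 -0.    1.52 -0.49] F [ 0.4 -0.6 -0.7] open 0.073
shift [-3.573 -2.039  0.189] turn [-0.0006  0.0004  0.0005] world [0.63328115 0.21444426 0.2       ]
```

>>> move_arm([
  [-0.45,-0.26,0,0,0,0,-1],
  [-0.9,-0.51,0,0,0,0,-1],
  [-0.9,-0.51,0,0,0,0,-1],
])

```text
t: 0.7
tool_pos: [0.3984, 0.4137, 0.2182]
orientation: [0.299, 3.126, -0.002]
force: [-0.2, -0.3, 0.3]
opening: 0.0497
```

>>> move_arm([
  [-0.45,-0.26,0,0,0,0,-1],
  [-0.9,-0.51,0,0,0,0,-1],
  [-0.9,-0.51,0,0,0,0,-1],
])

```text
t: 1.0
tool_pos: [0.477, 0.3473, 0.2182]
orientation: [0.298, 3.127, -0.002]
force: [-0.5, -0.1, 0.2]
opening: 0.0254
```

>>> move_arm([
  [-0.45,-0.26,0,0,0,0,-1],
  [-0.9,-0.51,0,0,0,0,-1],
  [-0.9,-0.51,0,0,0,0,-1],
])

```text
t: 1.3
tool_pos: [0.5558, 0.2808, 0.2179]
orientation: [0.298, 3.127, -0.002]
force: [0.5, 0.5, -0.3]
opening: 0.0024
```

>>> move_arm([
  [-0.45,-0.26,0.1,0,0,0,-1],
  [-0.87,-0.51,0.2,0,0,0,-1],
  [-0.87,-0.51,0.2,0,0,0,-1],
  [-0.87,-0.51,0.2,0,0,0,-1],
])

```text
t: 1.7
tool_pos: [0.6289, 0.2177, 0.1971]
orientation: [-0.293, -3.125, 0.0]
force: [0.1, 0.5, 0.1]
opening: 0.0005
```

```bash
python3 - <<'E'
from h import *
plan(-.005,.15,.055)
from plant import *
for n in('top','side','wrist'):
    cv2.imwrite(f'pics/{n}1.png',cv2.convertScaleAbs(read_camera(n)['frame'][:,:,::-1],alpha=1.4))
a=cv2.imread('pics/top1.png')[125:315,175:405];b=cv2.imread('pics/side1.png')[130:310,280:420]
cv2.imwrite('pics/c1.png',np.hstack([cv2.resize(a,(430,360)),cv2.resize(b,(280,360))]))
E
```

```text
t 1.7 board pos [-0.0099  0.1524  0.1971] q [ 0.26  0.32  1.31  0.    1.51 -1.13] F [0.1 0.5 0.1] open 0.001
shift [-0.053 -0.023  1.421] turn [-0.0001 -0.0008 -0.0004] world [0.63328115 0.21444426 0.055     ]
```

View pics/c1.png

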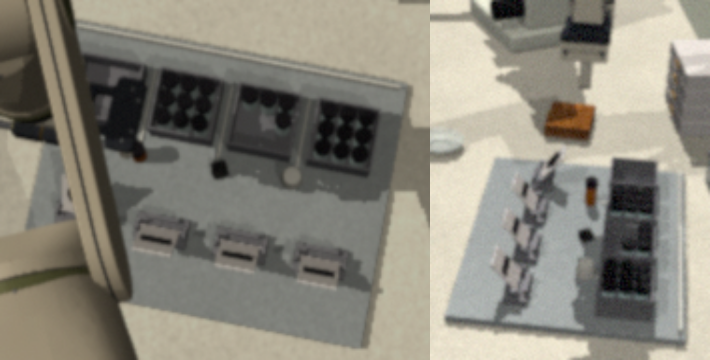

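View pics/wrist1.png

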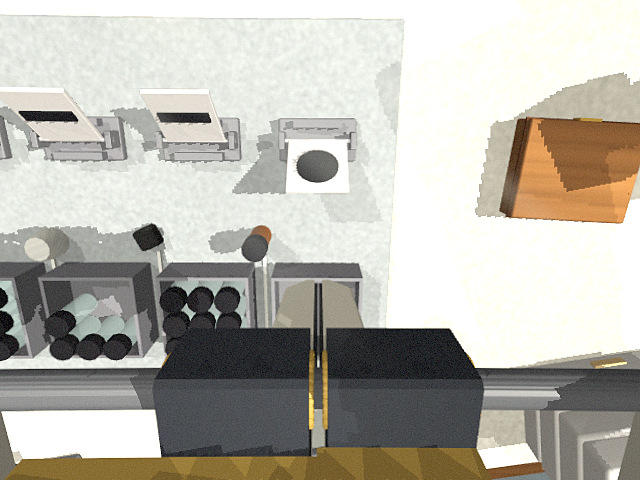

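>>> move_arm([
  [-0.05,-0.02,0.4,0,0,0,-1],
  [-0.05,-0.02,0.8,0,0,0,-1],
  [-0.05,-0.02,1,0,0,0,-1],
])

```text
t: 2.15
tool_pos: [0.6312, 0.2159, 0.0953]
orientation: [-0.287, -3.125, 0.002]
force: [-1.0, 0.2, -0.2]
opening: 0.0005
```

>>> move_arm([
  [0,0,0.2,0,0,0,-1],
  [0,0,0.42,0,0,0,-1],
  [0,0,0.42,0,0,0,-1],
])

```text
t: 2.45
tool_pos: [0.6306, 0.2156, 0.0534]
orientation: [-0.287, -3.123, 0.002]
force: [-0.3, -0.9, -0.3]
opening: 0.0005
```

```bash
python3 - <<'E'
from h import *
plan(-.075,.15,.06)
from plant import *
for n in('side','wrist'):
    cv2.imwrite(f'pics/{n}2.png',cv2.convertScaleAbs(read_camera(n)['frame'][:,:,::-1],alpha=1.3))
b=cv2.imread('pics/side2.png')[130:310,280:420]
cv2.imwrite('pics/c2.png',np.hstack([cv2.resize(b,(420,540)),cv2.resize(cv2.imread('pics/wrist2.png'),(380,540))]))
E
```

```text
t 2.45 board pos [-0.0078  0.1507  0.0534] q [ 0.25  0.44  1.43  0.    1.28 -1.14] F [-0.3 -0.9 -0.3] open 0.001
shift [ 0.672 -0.005 -0.063] turn [-0.0007 -0.0016  0.0008] world [0.56448464 0.22736868 0.06      ]
```

View pics/c2.png

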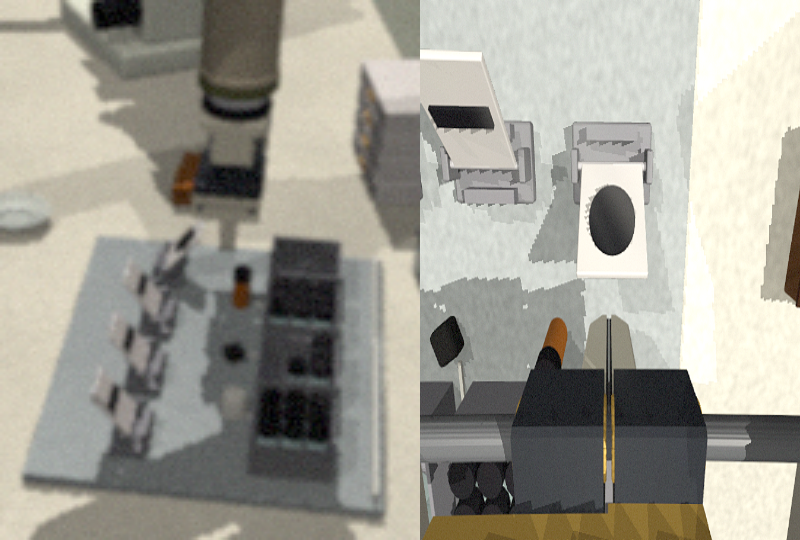

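>>> move_arm([
  [0.1,0,0,0,0,0,-1],
  [0.2,0,0,0,0,0,-1],
  [0.29,0,-0.02,0,0,0,-1],
  [0.38,0,-0.04,0,0,0,-1],
  [0.47,0,-0.06,0,0,0,-1],
  [0.56,0,-0.08,0,0,0,-1],
  [0.64,0,-0.1,0,0,0,-1],
  [0.7,0,-0.1,0,0,0,-1],
])

```text
t: 3.35
tool_pos: [0.5646, 0.2277, 0.0671]
orientation: [0.29, 3.128, 0.0]
force: [0.2, 0.5, 0.5]
opening: 0.0001
```

```bash
python3 - <<'E'
from h import *
plan(-.075,.15,.06)
from plant import *
for n in('side','wrist'):
    cv2.imwrite(f'pics/{n}3.png',cv2.convertScaleAbs(read_camera(n)['frame'][:,:,::-1],alpha=1.3))
b=cv2.imread('pics/side3.png')[130:310,280:420]
cv2.imwrite('pics/c3.png',np.hstack([cv2.resize(b,(420,540)),cv2.resize(cv2.imread('pics/wrist3.png'),(380,540))]))
E
```

```text
t 3.35 board pos [-0.075   0.1503  0.0671] q [ 0.3   0.27  1.61  0.    1.26 -1.09] F [0.2 0.5 0.5] open 0.0
shift [ 0.    -0.003  0.071] turn [0.0001 0.0001 0.0003] world [0.56448464 0.22736868 0.06      ]
```

View pics/c3.png

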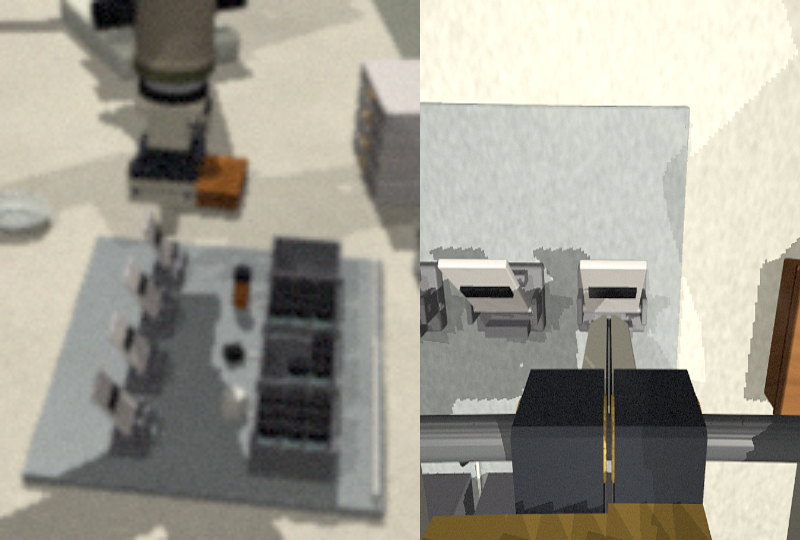

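>>> move_arm([
  [-0.1,0,-0.1,0,0,0,-1],
  [-0.1,0,-0.4,0,0,0,-1],
  [-0.1,0,-0.8,0,0,0,-1],
  [-0.1,-0.3,-0.8,0,0,0,-1],
  [0,-0.8,-0.8,0,0,0,-1],
  [0.3,-1,-0.8,0,0,0,-1],
  [0.75,-1,-0.8,0,0,0,-1],
  [0.75,-1,-0.8,0,0,0,-1],
])

```text
t: 4.25
tool_pos: [0.4677, 0.1425, 0.1444]
orientation: [-0.29, -3.123, 0.001]
force: [1.6, -0.6, -0.4]
opening: 0.0006
```

```bash
python3 - <<'E'
from h import *
plan(-.15,.05,.055)
from plant import *
for n in('side','wrist'):
    cv2.imwrite(f'pics/{n}4.png',cv2.convertScaleAbs(read_camera(n)['frame'][:,:,::-1],alpha=1.3))
b=cv2.imread('pics/side4.png')[130:310,280:420]
cv2.imwrite('pics/c4.png',np.hstack([cv2.resize(b,(420,540)),cv2.resize(cv2.imread('pics/wrist4.png'),(380,540))]))
E
```

```text
t 4.25 board pos [-0.1545  0.0487  0.1444] q [ 0.19 -0.12  1.88  0.    1.39 -1.2 ] F [ 1.6 -0.6 -0.4] open 0.001
shift [-0.05   0.014  0.893] turn [-0.0005 -0.0017  0.0001] world [0.47231064 0.14293554 0.055     ]
```

View pics/c4.png

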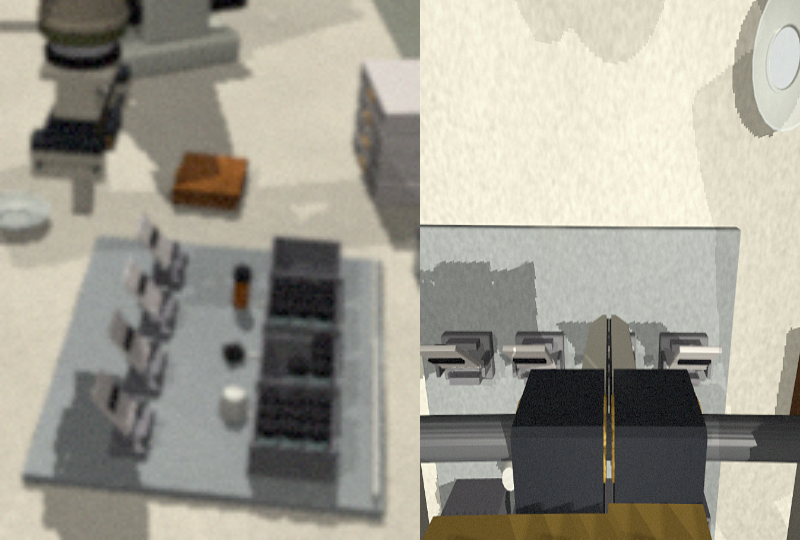

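>>> move_arm([
  [0,0.01,0.4,0,0,0,-1],
  [0,0.01,0.8,0,0,0,-1],
  [0,0.01,0.88,0,0,0,-1],
  [0,0.01,0.88,0,0,0,-1],
])

```text
t: 4.75
tool_pos: [0.4727, 0.1437, 0.0575]
orientation: [-0.29, -3.125, 0.002]
force: [-0.2, -1.3, 0.3]
opening: 0.0
```

>>> move_arm([
  [-0.15,0,0,0,0,0,-1],
  [-0.26,0,0,0,0,0,-1],
  [-0.36,0,-0.02,0,0,0,-1],
  [-0.45,0,-0.04,0,0,0,-1],
  [-0.54,0,-0.06,0,0,0,-1],
  [-0.63,0,-0.08,0,0,0,-1],
  [-0.72,0,-0.1,0,0,0,-1],
  [-0.8,0,-0.1,0,0,0,-1],
])

```text
t: 5.55
tool_pos: [0.5529, 0.1291, 0.0691]
orientation: [0.29, 3.128, 0.0]
force: [0.9, 0.3, -0.0]
opening: 0.0004
```

```bash
python3 - <<'E'
from h import *
plan(-.075,.05,.06)
from plant import *
for n in('side','wrist'):
    cv2.imwrite(f'pics/{n}5.png',cv2.convertScaleAbs(read_camera(n)['frame'][:,:,::-1],alpha=1.3))
b=cv2.imread('pics/side5.png')[130:310,280:420]
cv2.imwrite('pics/c5.png',np.hstack([cv2.resize(b,(420,540)),cv2.resize(cv2.imread('pics/wrist5.png'),(380,540))]))
E
```

```text
t 5.55 board pos [-0.0683  0.0513  0.0691] q [ 0.14  0.17  1.73 -0.    1.24 -1.25] F [ 0.9  0.3 -0. ] open 0.0
shift [ 0.067 -0.013  0.091] turn [0.     0.0002 0.0002] world [0.54602118 0.12908795 0.06      ]
```

View pics/c5.png

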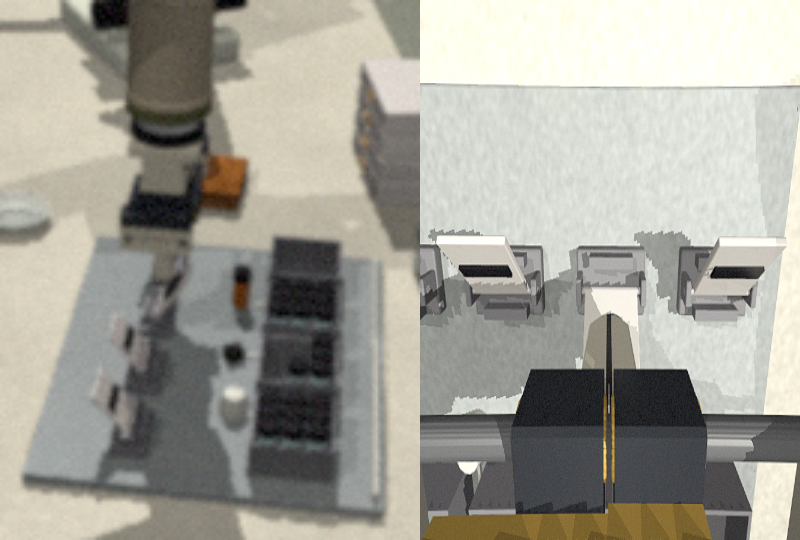

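>>> move_arm([
  [0.1,0,-0.1,0,0,0,-1],
  [0.15,0,-0.4,0,0,0,-1],
  [0.2,0,-0.78,0,0,0,-1],
  [0.5,-0.3,-0.78,0,0,0,-1],
  [0.85,-0.7,-0.78,0,0,0,-1],
  [0.85,-1,-0.78,0,0,0,-1],
])

```text
t: 6.25
tool_pos: [0.446, 0.0465, 0.1454]
orientation: [-0.287, -3.125, 0.0]
force: [1.2, -0.2, -0.6]
opening: 0.0002
```

>>> move_arm([
  [0,-0.4,0,0,0,0,-1],
  [0,-0.8,0,0,0,0,-1],
  [0,-1,0,0,0,0,-1],
  [0,-1,0,0,0,0,-1],
])

```text
t: 6.65
tool_pos: [0.4309, -0.0537, 0.1466]
orientation: [-0.295, -3.128, 0.001]
force: [-0.6, 0.1, -0.4]
opening: 0.0003
```

```bash
python3 - <<'E'
from h import *
plan(-.153,-.15,.056)
E
```

```text
t 6.65 board pos [-0.1544 -0.1509  0.1466] q [-0.24 -0.29  2.02 -0.    1.41 -1.62] F [-0.6  0.1 -0.4] open 0.0
shift [-0.014  0.009  0.906] turn [-0.0002 -0.     -0.0008] world [ 0.43243531 -0.053072    0.056     ]
```

>>> move_arm([
  [0,0.01,0.4,0,0,0,-1],
  [0,0.01,0.8,0,0,0,-1],
  [0,0.01,0.9,0,0,0,-1],
  [0,0.01,0.9,0,0,0,-1],
])

```text
t: 7.05
tool_pos: [0.43, -0.0495, 0.0551]
orientation: [-0.288, -3.124, -0.001]
force: [0.9, -0.2, -0.2]
opening: 0.0003
```

>>> move_arm([
  [-0.15,0,0,0,0,0,-1],
  [-0.26,0,0,0,0,0,-1],
  [-0.36,0,-0.02,0,0,0,-1],
  [-0.45,0,-0.04,0,0,0,-1],
  [-0.54,0,-0.06,0,0,0,-1],
  [-0.63,0,-0.08,0,0,0,-1],
  [-0.72,0,-0.1,0,0,0,-1],
  [-0.82,0,-0.1,0,0,0,-1],
])

```text
t: 7.85
tool_pos: [0.5132, -0.066, 0.067]
orientation: [0.29, 3.128, -0.0]
force: [0.6, 0.2, 0.6]
opening: 0.0005
```

>>> move_arm([
  [0,0,0,0,0,0,-1],
  [0.1,0,-0.1,0,0,0,-1],
  [0.15,0,-0.4,0,0,0,-1],
  [0.2,0,-0.78,0,0,0,-1],
  [0.5,-0.3,-0.9,0,0,0,-1],
  [0.9,-0.8,-0.9,0,0,0,-1],
  [0.9,-1,-0.9,0,0,0,-1],
])

```text
t: 8.55
tool_pos: [0.4033, -0.148, 0.1568]
orientation: [-0.288, -3.128, 0.001]
force: [-0.3, -0.6, -0.6]
opening: 0.0005
```

>>> move_arm([
  [0,-0.4,0,0,0,0,-1],
  [0,-0.8,0,0,0,0,-1],
  [0,-1,0,0,0,0,-1],
  [0,-1,0,0,0,0,-1],
])

```text
t: 8.95
tool_pos: [0.3861, -0.2479, 0.1565]
orientation: [-0.295, -3.127, 0.0]
force: [0.7, 0.0, -0.5]
opening: 0.0005
```

```bash
python3 - <<'E'
from h import *
plan(-.153,-.15,.056)
from plant import *
for n in('side','top'):
    cv2.imwrite(f'pics/{n}6.png',cv2.convertScaleAbs(read_camera(n)['frame'][:,:,::-1],alpha=1.5))
a=cv2.imread('pics/top6.png')[125:315,175:405];b=cv2.imread('pics/side6.png')[195:310,280:420]
cv2.imwrite('pics/c6.png',cv2.resize(a,None,fx=3,fy=3,interpolation=2));cv2.imwrite('pics/d6.png',cv2.resize(b,None,fx=5,fy=5,interpolation=2))
E
```

```text
t 8.95 board pos [-0.1625 -0.35    0.1565] q [-0.68 -0.22  1.95 -0.    1.42 -2.06] F [ 0.7  0.  -0.5] open 0.001
shift [-0.091  2.001  1.004] turn [-0.0001 -0.0002 -0.0008] world [ 0.43243531 -0.053072    0.056     ]
```

View pics/c6.png

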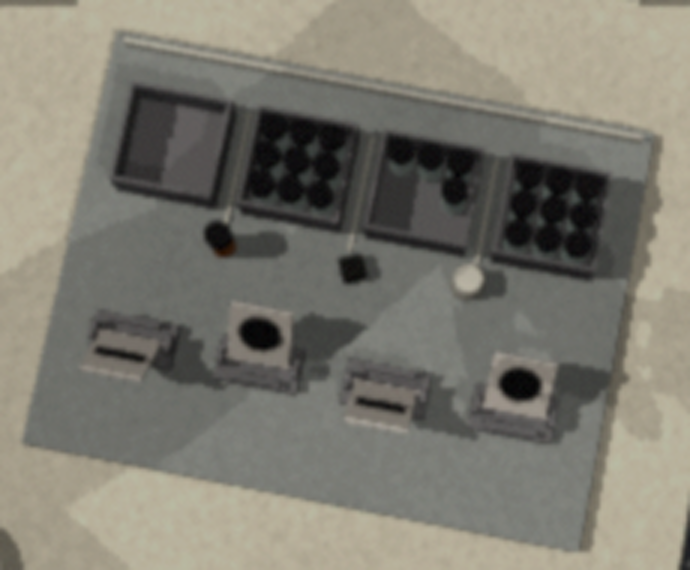

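View pics/d6.png

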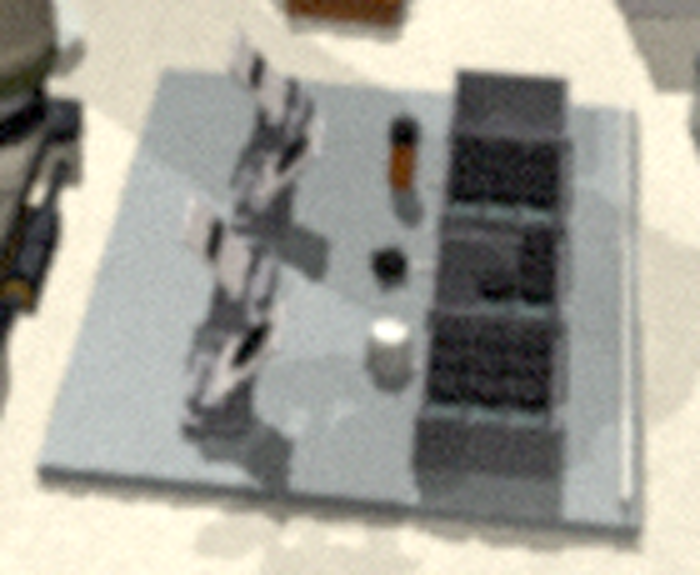

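The final pictures show the empty and partly filled columns (tags at about 120,352 and 381,405 in the top crop) with the bar up. Both full columns (260,334 and 520,384) show the disc. The bins and bystanders have not moved and the arm is clear.

```bash
python3 -c "
from plant import *
print(close_job())"
```

```text
the job is handed in; nothing more can be done
None
```

All four tags are now set correctly, and the job was handed in at about 9 s of the 48 s allowed.

| Column (y) | Bin | Tag at start | Tag now |
|---|---|---|---|
| +150 mm | empty | disc up (wrong) | bar up, pushed towards the robot |
| +50 mm | full | bar up (wrong) | disc up, pushed towards the bin |
| -50 mm | partly filled | bar up (right) | bar up, not touched |
| -150 mm | full | bar up (wrong) | disc up, pushed towards the bin |

The last top and side pictures, taken with the arm clear of the board, show each tag leaning fully the right way. The bins, stray vial, eraser and cap are where they were at the start. Every force reading printed after a move was under 2 N, and no check failed or disagreed.

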